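# Load a wood specimen under the stereo microscope

### The arm

A 6-joint arm with a two-finger parallel gripper is mounted at the origin on the work surface. World frame = base frame: x ahead of the robot, y to its left, z up, the work surface at z = 0. Lengths are in m, angles in rad, forces in N, time in s.
With the tool pointing down it reaches from about 0.35 to 0.775 m from the base axis. Payload 5.5 kg.
Tool frame: the origin (TCP) lies between the finger pads; the fingertips stand env.nose_length ahead of it and the grasp point (between the pads) lies 8 mm behind it (env.nose_length is the distance from the TCP to the fingertips, in m); z points along the fingers, y is the direction in which the jaws open and shut (so a half turn about z gives the same grasp; the last joint's range is limited). The gripper opens to 85 mm and grips with 20 to 120 N. Pads are 22 mm wide; open, the fingers measure 114 mm over their backs; the gripper's body (76 mm by 85 mm) begins 54 mm behind the grasp point. The pads swing forward as they close: fully open they stand 13 mm farther back than shut.
Start: joints at [-1.338, 0.313, 0.046, 1.304, 0, 1.431], TCP at [0.209, -0.536, 0.242] pointing down, gripper open.
Joint ranges: [-2.76, 2.76], [-0.86, 1.69], [-1.03, 1.26], [-2.2, 2.34], [-1.47, 1.5], [-3.14, 3.14]. Speed limits (rad/s): [2.57, 2.57, 3.14, 3.14, 3.14, 3.14].

### API

Orientations are given as a unit quaternion [w, x, y, z].
In Python, from workcell import env gives the robot as it stands. The module is installed in compiled form; this text tells all that it offers.
- The arm moves only by the shell command python3 -m creep 'ROWS' [FORCE]. ROWS is a JSON object of lists of equal length, an entry for each row: "hand": the finger opening in mm, from 0 to 85.4; "delta_pos": the shift along the tool's x, y, z scaled (see below), a list of three; "turn": the turn about the tool's z scaled (see below). In form: {"hand": [hand, ...], "delta_pos": [[dx, dy, dz], ...], "turn": [turn, ...]}. A call has exactly 5 rows; each row shifts and turns the commanded pose from where the row before left it, along the tool's axes as they then stand; what a row does not reach is not made up. The controller multiplies each number of a shift by 0.8 m and each number of a turn by 5 degrees. A row lasts 1/12 s, in which the tool goes at most 41.7 mm and 7.16 degrees, less where a joint would pass 70% of its speed; a pose out of reach is approached as far as the arm can. A call with a number of a shift or a turn outside -1 to 1 is refused whole. A call with a gripper value outside its range is refused whole. The fingers move at their own pace and stop on an object; FORCE is the grip in N (left out, the last holds). Time passes only in rows, so rows that do not move let the fingers close, or fill a call up. It gives the time, the measured TCP pose, the force and the opening at its end, in the units of the state.
- env.get_state(): the state, without advancing time (a new reading comes with each control period).
- env.read_camera(name): name is "scene" or "top" or "wrist"; returns a dict with "pixels" (400x640x3 uint8, red, green, blue), "depth" (400x640 float32, m along the optical axis (not along the pixel's ray), 0 where there is no reading), "fx", "fy", "cx", "cy" (pixels), "origin" and "orientation" of the camera in the world. Camera axes: x right, y down, z forward; pixel columns grow to the right and rows downward; lengths in m; the calibration is good to about 2 mm. A picture is of the moment at which its call begins.
- env.hand_in(): hands the job in, once; it reports no verdict.
Trained networks look in the newest picture that a camera, given by its name, has taken for a name from the list of things; names that differ only in an ending like _2 or _b are one class to them, and where a whole thing is asked for, a point or a joint stands for the part that bears it (a point fixed in the world has none). Each returns a list of dicts, best first, with "score" (0 to 1); they miss things now and then, are a little off and sometimes report something else, mostly with a low value. They report only what shows in the picture. A call takes as long as a camera call. They do not tell look-alikes from the thing itself.
- env.find_in(camera, target): "location" ([row, column] in pixels, amid what is visible of it).
- env.pinpoint(camera, target): "location" ([row, column] in pixels: a listed point, or the origin of a listed thing).
The state is a dict: "clock": time; "joint_pos": joint angles; "qvel": joint speeds; "tau": joint torques, N m; "tcp_pos": TCP position; "orientation": TCP orientation; "wrist_force": force on the tool from outside, world axes, zero at the start; "ft_torque": the same for the moment, N m; "finger_gap": finger opening in m.
Only numpy, scipy, OpenCV 4.12 (cv2) and the standard library are available. Lean on these libraries where they do the work, as an engineer would, in place of code of your own. Each camera call takes 0.05 s, during which the arm holds its last target.

### The job

Take the specimen carrier with the square wood block, slide it nose first between the fences on the microscope's stage and under the lens until its nose meets the stop, without the carrier or its block touching the microscope head. Then swing the steel latch arm fully across the channel behind the carrier's tail to hold it in. Leave the other carrier (round wood disc), the jar and the mouse where they are.

Things in the scene. Friction and masses are not known exactly. Their poses are not given: they have to be found in the camera images.
- carrier: Loose grey plate with a square dark wood block, 0.24 kg (mm): 60 wide (x), 200 long (y), 8 thick; origin at the centre of its underside; +y runs from the grip tab (tail) to the block (nose), z up. Block 44 x 44, fixed at y = +70, top 42 above the underside. Starts on the desk at the robot's right, nose roughly to +y, beside the other carrier (either may be the nearer).
- carrier_grip (a point): On the square-block carrier, in its upright aluminium grip tab: carrier coordinates (0, -80, 38) mm. The tab is 16 thick (x), 30 long (y) and rises from 8 to 48 mm above the carrier's underside. Axes as the carrier's.
- spare: The other carrier, to be left alone: same plate and grip tab, but with a round dark wood disc, 46 mm in diameter and 26 mm high, instead of the block. Origin and axes as for the first carrier.
- scope: Fixed stereo microscope (mm): white base, black column, white head. Origin on the lens axis at desk level, z up; loaded along its +y. Base spans x -170 to 100, y -210 to 100; its flat top, 30 high, is the stage. Column x -160 to -110, y -35 to 35, 400 high, focus knobs out to y = -59 and 59 at height 170. A carrier fully home has its origin at (0, -70, 30), axes parallel.
- stop (a point): Middle of the stop's face, at (0, 30) mm in the microscope's frame, on the stage top (30 mm high). The stop is a dark steel crossbar 12 mm high. Two dark steel fences 8 mm high, 6 mm thick, run towards it along y from -130 to 30 mm, inner faces at x = -33 and +33 mm; from y = -130 back to -160 mm they flare outwards.
- head: Fixed microscope head over the stage (mm), origin and axes as the microscope's. Ring light and lens: cylinder of radius 45 on the axis, underside 86 above the desk (56 above the stage). White housing x -120 to 90, y -50 to 50, from 155 to 300 high, with a knob to y = -68 at height 210; eyepieces lean out to +x, 340 high.
- latch (a joint): Swing angle of the steel latch arm in rad about its vertical pivot: 0 = straight across the carrier channel, at its stop (pointing to the microscope's -x); grows counter-clockwise seen from above: 1.57 points along the microscope's -y. Starts swung out at 1.9 to 2.3. Stays where it is left; about 1 N at the knob moves it.
- latch_hinge (a point): Pivot of the latch arm, at (55, -184) mm in the microscope's frame, 37 mm above the desk. The steel bar, 12 mm wide, reaches 90 mm from here to the knob's axis, from 34 to 40 mm above the desk; straight across, it lies on the stage 8 mm behind the tail of a carrier fully home. Pivot boss 11 mm in radius, top 44 mm above the desk.
- latch_knob (a point): Top centre of the black upright cylindrical knob at the free end of the latch arm: 16 mm in diameter, standing 30 mm above the bar, top 70 mm above the desk.
- jar: Bystander: closed glass jar with white cap, 60 mm in diameter, 65 mm high, origin at the centre of its underside.
- mouse: Bystander: black computer mouse, 62 by 105 mm, 34 mm high, origin at the centre of its underside.
Things that resemble listed ones, but are neither listed nor needed, are in the scene too. Leave any green or yellow look-alike of the carrier alone.

How it is judged:
By the outcome, as a careful person would: the job done as asked, in the order asked, and still so for the second after the job is handed in, with the robot touching nothing.
It also fails if it takes over 51 s, if anything falls off the work surface, if the arm or the gripper's body presses on something with over 40 N, if the wrist force passes 120 N, or if a joint passes its speed limit or range.

## Working session

There is one attempt and no reset: what is moved stays moved. The work goes in short steps, Python scripts to look and compute and a shell command to move; the robot and the scene stay as the last step left them, time stands still between calls to the robot, and variables do not carry over. Pictures are saved under pics/ and viewed, and the job is handed in when it is done.

```bash
mkdir -p pics
cat > h.py <<'E'
import numpy as np, cv2
from scipy.spatial.transform import Rotation as R
from workcell import env
def rot(q): return R.from_quat([q[1],q[2],q[3],q[0]])
def cam(n,save=None):
    c=env.read_camera(n)
    if save: cv2.imwrite(f'pics/{save}.png',cv2.cvtColor(c['pixels'],cv2.COLOR_RGB2BGR))
    return c
def px2w(c,r,col,z=None):
    d=np.array([(col-c['cx'])/c['fx'],(r-c['cy'])/c['fy'],1.0])
    Rm=rot(c['orientation']).as_matrix(); o=np.array(c['origin'])
    w=Rm@d
    if z is not None: return o+w*(z-o[2])/w[2]
    dep=c['depth'][int(r),int(col)]
    return o+w*dep
def w2px(c,p):
    q=rot(c['orientation']).as_matrix().T@(np.array(p)-np.array(c['origin']))
    return c['cy']+c['fy']*q[1]/q[2], c['cx']+c['fx']*q[0]/q[2]
E
python3 - <<'E'
from h import *
np.set_printoptions(precision=4,suppress=True)
s=env.get_state()
for k in s: print(k,np.round(s[k],4))
print(env.nose_length)
for n in ['scene','top','wrist']:
    c=cam(n,n+'0'); print(n,c['origin'],c['orientation'],c['fx'])
    for t in ['carrier','carrier_grip','spare','scope','stop','latch_hinge','latch_knob','jar','mouse']:
        try: print(t,[(np.round(x['location']),round(x['score'],2)) for x in env.pinpoint(n,t)][:3])
        except Exception as e: print(t,e)
E
```

```text
clock 0.0
joint_pos [-1.3376  0.314   0.045   1.3036  0.      1.4312]
qvel [ 0.0013 -0.0006 -0.0001  0.0007 -0.      0.0003]
tau [ -0.0011 -48.0626  29.8535   0.0193  -0.0001   0.    ]
tcp_pos [ 0.2093 -0.535   0.2414]
orientation [-0.0009  0.9827  0.1853 -0.    ]
wrist_force [ 0.1303 -0.8878 -0.3222]
ft_torque [-0.0383  0.0301  0.0135]
finger_gap 0.0858
0.011
scene [1.2085 0.2104 1.067 ] [-0.187   0.5581  0.7627 -0.2682] 470.38639686230954
carrier [(array([222., 151.]), 0.84), (array([232., 234.]), 0.7), (array([141., 258.]), 0.56)]
carrier_grip [(array([140., 277.]), 0.94), (array([217., 174.]), 0.85), (array([216., 212.]), 0.67)]
spare [(array([194., 236.]), 0.63), (array([261., 431.]), 0.61)]
scope [(array([257., 432.]), 0.8), (array([262., 332.]), 0.29)]
stop [(array([255., 447.]), 0.71)]
latch_hinge [(array([258., 360.]), 0.48)]
latch_knob [(array([263., 326.]), 0.58), (array([260., 433.]), 0.24)]
jar [(array([307., 269.]), 0.61)]
mouse [(array([285., 205.]), 0.56)]
top [ 0.3623 -0.0292  1.2797] [-0.028   0.7149 -0.6972  0.0458] 495.72372844764345
carrier [(array([322., 399.]), 0.76), (array([174., 374.]), 0.75), (array([200., 164.]), 0.17)]
carrier_grip [(array([302., 374.]), 0.77), (array([164., 436.]), 0.76), (array([178., 405.]), 0.59)]
spare [(array([223., 393.]), 0.65)]
scope [(array([198., 166.]), 0.86)]
stop []
latch_hinge [(array([168., 236.]), 0.54)]
latch_knob [(array([145., 266.]), 0.51)]
jar [(array([111., 308.]), 0.67)]
mouse [(array([108., 373.]), 0.76)]
wrist [ 0.2728 -0.5095  0.3733] [ 0.1135  0.8179 -0.5587 -0.0776] 339.10479910452966
carrier [(array([ 85., 115.]), 0.9)]
carrier_grip [(array([ 9., 24.]), 0.82)]
spare []
scope []
stop []
latch_hinge []
latch_knob []
jar []
mouse []
```

View pics/top0.png

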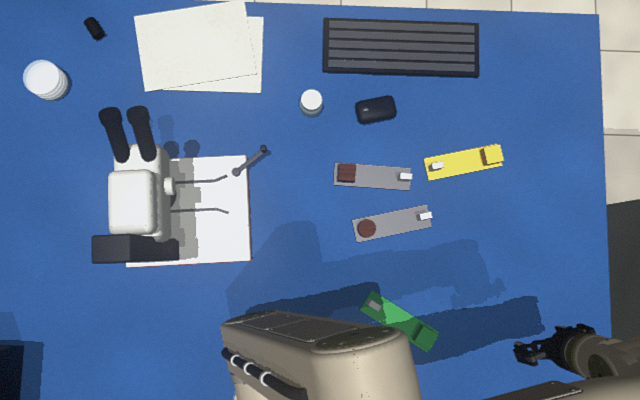

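View pics/scene0.png

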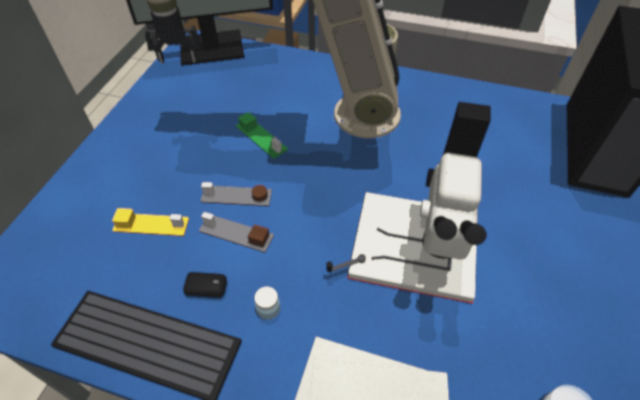

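View pics/wrist0.png

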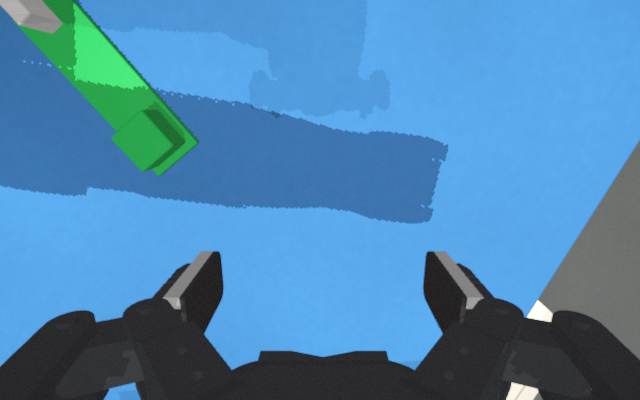

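The top view shows the square-block carrier at about (174,374) and its tab at (177,405). The disc carrier is at (222,393), the scope base has corners near (155,247) and (262,250), and the latch knob is at (149,264). Next I fit the poses.

Run:
```python
from h import *
np.set_printoptions(precision=4,suppress=True)
c=cam('top')
img=c['pixels']
hsv=cv2.cvtColor(img,cv2.COLOR_RGB2HSV)
# non-blue region near carrier
for name,(r0,r1,c0,c1) in dict(carrier=(155,196,325,420),spare=(200,248,345,440)).items():
    sub=hsv[r0:r1,c0:c1]
    m=((sub[...,1]<60)|((sub[...,0]<20)|(sub[...,0]>160))).astype(np.uint8)
    ct=max(cv2.findContours(m,cv2.RETR_EXTERNAL,cv2.CHAIN_APPROX_NONE)[0],key=cv2.contourArea).reshape(-1,2)
    # project all to z=.008
    P=np.array([px2w(c,p[1]+r0,p[0]+c0,.008)[:2] for p in ct])
    rect=cv2.minAreaRect(P.astype(np.float32)); print(name,rect, m.sum())
bgr=cv2.cvtColor(img,cv2.COLOR_RGB2BGR)
cv2.imwrite('pics/topc.png',cv2.resize(bgr[130:255,320:445],None,fx=4.8,fy=4.8,interpolation=cv2.INTER_NEAREST))
cv2.imwrite('pics/tops.png',cv2.resize(bgr[130:280,85:280],None,fx=4,fy=4,interpolation=cv2.INTER_CUBIC))
# grip point
for loc in [(178,405)]: print('grip',px2w(c,*loc,.038))
for r,k in [(155,247),(261,250)]: print(px2w(c,r,k,.03))
print('knob',px2w(c,149,264,.07),'hinge',px2w(c,172,236,.044))
s=cam('scene'); 
print('scene grip',px2w(s,217,209,.038),px2w(s,217,209), 'knob',px2w(s,266,329,.07),'hinge',px2w(s,258,361,.044))
cv2.imwrite('pics/scs.png',cv2.resize(cv2.cvtColor(s['pixels'],cv2.COLOR_RGB2BGR)[150:310,310:500],None,fx=3.7,fy=3.7,interpolation=cv2.INTER_CUBIC))
```

```text
carrier ((0.5771762132644653, -0.22996732592582703), (0.2042439877986908, 0.05918825790286064), 87.40872192382812) 1700
spare ((0.45675233006477356, -0.2831030786037445), (0.05948728322982788, 0.20687022805213928), 13.034266471862793) 1776
grip [ 0.5693 -0.3075  0.038 ]
[0.6187 0.0966 0.03  ]
[0.35   0.0794 0.03  ]
knob [0.6268 0.0512 0.07  ] hinge [0.5716 0.1212 0.044 ]
scene grip [ 0.5754 -0.3031  0.038 ] [ 0.58   -0.2994  0.0455] knob [0.6428 0.0575 0.07  ] hinge [0.5816 0.124  0.044 ]
```

View pics/topc.png

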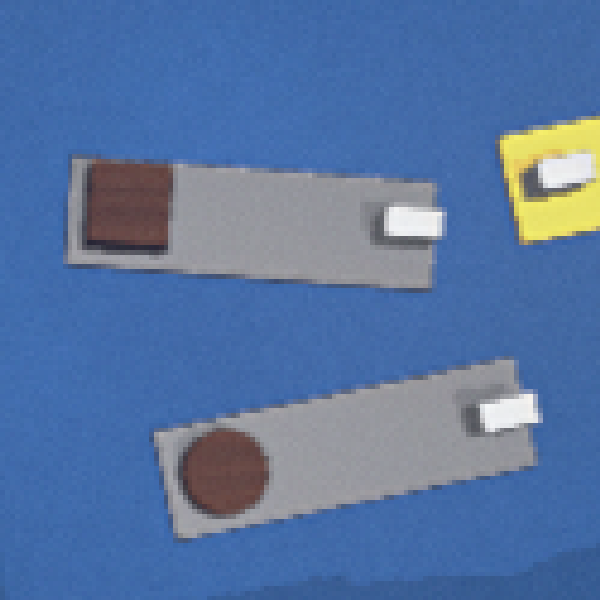

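View pics/tops.png

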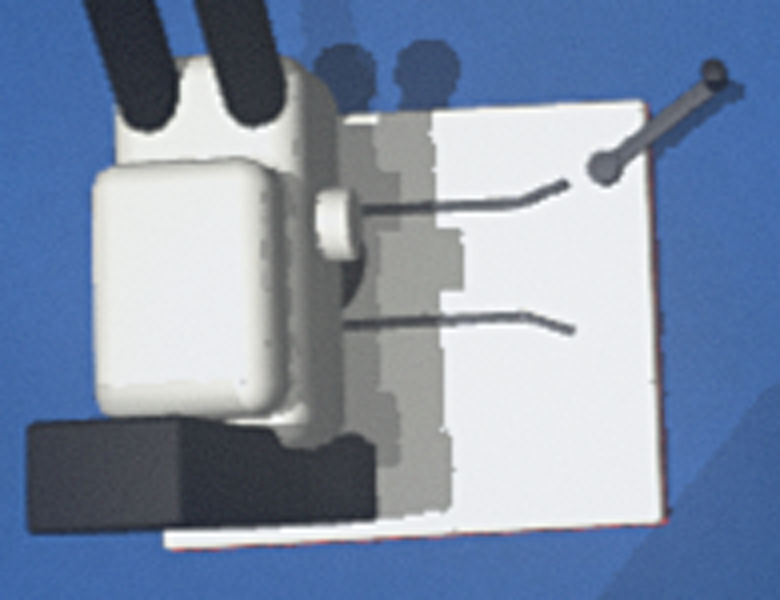

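View pics/scs.png

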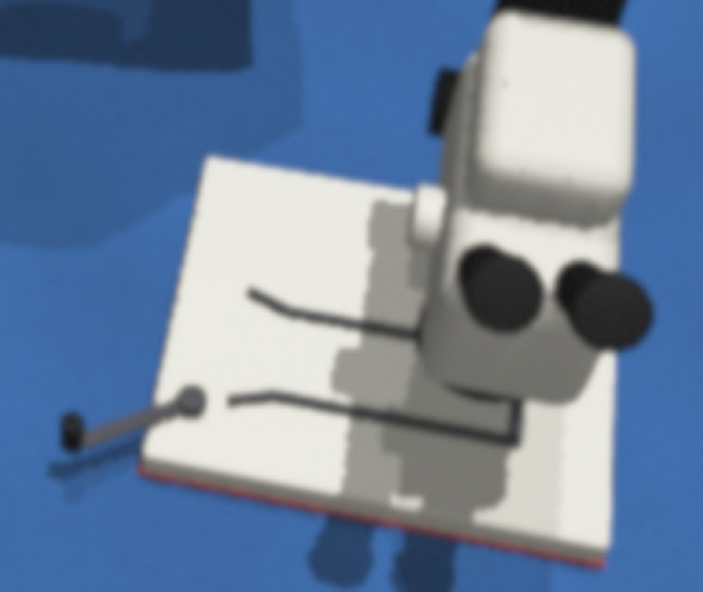

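```bash
cat > fit.py <<'E'
from h import *
from scipy.optimize import least_squares
np.set_printoptions(precision=4,suppress=True)
c=cam('top')
f=lambda u,v:((v+.5)/4-.5+130,(u+.5)/4-.5+85)
# (pixel, scope coords, which comps: 'xy','x','y')
obs=[((645,100),(.1,-.21,.03),'xy'),((661,522),(-.17,-.21,.03),'xy'),
((365,210),(.036,0,.038),'x'),((440,207),(.036,0,.038),'x'),((515,204),(.036,-.13,.038),'xy'),
((345,325),(-.036,0,.038),'x'),((440,320),(-.036,0,.038),'x'),((525,316),(-.036,-.13,.038),'xy'),
((605,164),(.055,-.184,.044),'xy')]
def res(p):
    o=[]
    for (u,v),q,k in obs:
        w=px2w(c,*f(u,v),q[2])[:2]-p[:2]
        cs,sn=np.cos(p[2]),np.sin(p[2])
        l=np.array([cs*w[0]+sn*w[1],-sn*w[0]+cs*w[1]])-q[:2]
        if 'x' in k:o.append(l[0])
        if 'y' in k:o.append(l[1])
    return np.array(o)
s=least_squares(res,[.45,.3,0]); print('scope',s.x,np.degrees(s.x[2])); print(res(s.x)*1000)
for u,v in [(560,260),(600,400)]:
    print(px2w(c,*f(u,v)))
# carrier: crop 4.8 offset (320,130)
g=lambda u,v:((v+.5)/4.8-.5+130,(u+.5)/4.8-.5+320)
co=[((72,156),(.03,.1,.008)),((65,263),(-.03,.1,.008)),((435,183),(.03,-.1,.008)),((431,290),(-.03,-.1,.008)),
((385,206),(.008,-.065,.048)),((385,234),(-.008,-.065,.048)),((446,211),(.008,-.095,.048)),((443,240),(-.008,-.095,.048)),
((90,161),(.022,.092,.042)),((172,164),(.022,.048,.042)),((168,248),(-.022,.048,.042)),((87,244),(-.022,.092,.042))]
def rc(p):
    o=[]
    for (u,v),q in co:
        w=px2w(c,*g(u,v),q[2])[:2]-p[:2]
        cs,sn=np.cos(p[2]),np.sin(p[2])
        o+=list(np.array([cs*w[0]+sn*w[1],-sn*w[0]+cs*w[1]])-q[:2])
    return np.array(o)
s2=least_squares(rc,[.57,-.23,0]); print('carrier',s2.x,np.degrees(s2.x[2])); print(rc(s2.x)*1000)
a=s2.x; print('grip',a[0]+.08*np.sin(a[2]),a[1]-.08*np.cos(a[2]))
E
python3 fit.py
```

```text
scope [0.5041 0.302  0.0788] 4.5163805794542915
[-0.8358 -0.9316  0.9595  0.4762 -0.0381 -0.5266 -1.0162  2.7528  0.0376
  0.0708 -0.1974 -0.9449  1.5461 -1.3526]
[0.5154 0.1495 0.0289]
[0.4273 0.1206 0.0315]
carrier [ 0.5766 -0.2276 -0.0446] -2.5556750532201358
[ 0.0756 -0.4543  1.2059 -0.3364 -0.2909  0.9818  0.7877  0.424  -0.446
  0.8922  0.649   0.1658 -0.7596 -1.4832 -0.3179 -0.6093 -0.667   0.2508
  0.912   0.7848 -0.0905  0.2871 -1.0583 -0.9033]
grip 0.5730069590402455 -0.3075573610844543
```

```bash
python3 -m creep '{"hand":[60,60,60,60,60],"delta_pos":[[0.044,-0.0083,0],[0.044,-0.0083,0],[0.044,-0.0083,0],[0.044,-0.0083,0],[0.044,-0.0083,0]],"turn":[0,0,0,0,0]}' 40
python3 -m creep '{"hand":[60,60,60,60,60],"delta_pos":[[0.044,-0.0083,0],[0.044,-0.0083,0],[0.044,-0.0083,0],[0.044,-0.0083,0],[0.044,-0.0083,0]],"turn":[0,0,0,0,0]}'
python3 -m creep '{"hand":[60,60,60,60,60],"delta_pos":[[0.044,-0.0083,0],[0.044,-0.0083,0],[0,0,0],[0,0,0],[0,0,0]],"turn":[0,0,-1,-1,-1]}'
```

```text
clock: 2.07
tcp_pos: [0.3624, -0.4396, 0.2424]
orientation: [0.0, 0.983, 0.185, 0.0]
wrist_force: [1.2, -0.3, -0.2]
finger_gap: 0.0598
clock: 2.48
tcp_pos: [0.5145, -0.3443, 0.2424]
orientation: [0.0, 0.983, 0.185, 0.0]
wrist_force: [0.8, 0.2, -0.2]
finger_gap: 0.06
clock: 2.9
tcp_pos: [0.5747, -0.3065, 0.2418]
orientation: [-0.0, 0.949, 0.315, -0.0]
wrist_force: [-0.6, -0.0, -0.2]
finger_gap: 0.06
```

```bash
python3 -m creep '{"hand":[60,60,60,60,60],"delta_pos":[[0,0,0],[0,0,0],[0,0,0],[0,0,0],[0,0,0]],"turn":[-1,-1,-1,-1,-1]}'
python3 - <<'E'
from h import *
s=env.get_state(); print(s['joint_pos'],s['tcp_pos'],rot(s['orientation']).as_matrix()[:2,0])
E
```

```text
clock: 3.32
tcp_pos: [0.5738, -0.3075, 0.2422]
orientation: [-0.0, 0.859, 0.512, -0.0]
wrist_force: [0.0, -0.9, 0.8]
finger_gap: 0.0601
[-6.15066588e-01  4.67266130e-01  2.73700280e-01  1.37731850e+00
 -5.96265811e-05  1.45120697e+00] [ 0.57381632 -0.30746406  0.24220889] [0.47545154 0.87974191]
```

```bash
python3 -m creep '{"hand":[60,60,60,60,60],"delta_pos":[[0,0,0],[0,0,0],[0,0,0],[0,0,0],[0,0,0]],"turn":[-1,-1,-1,-1,-1]}'|head -3
python3 - <<'E'
from h import *
cam('wrist','w1'); s=env.get_state(); print(s['joint_pos'],rot(s['orientation']).as_matrix()[:2,0])
E
python3 -m creep '{"hand":[60,60,60,60,60],"delta_pos":[[0,0,0],[0,0,0],[0,0,0],[0,0,0],[0,0,0]],"turn":[-1,-1,-1,-1,-1]}'|head -3
python3 -m creep '{"hand":[60,60,60,60,60],"delta_pos":[[0,0,0],[0,0,0],[0,0,0],[0,0,0],[0,0,0]],"turn":[-1,-1,-1,-1,-1]}'|head -3
python3 -m creep '{"hand":[60,60,60,60,60],"delta_pos":[[0,0,0],[0,0,0],[0,0,0],[0,0,0],[0,0,0]],"turn":[-1,-1,-1,-1,-1]}'|head -3
python3 -m creep '{"hand":[60,60,60,60,60],"delta_pos":[[0,0,0],[0,0,0],[0,0,0],[0,0,0],[0,0,0]],"turn":[-1,-1,-1,-1,-1]}'|head -3
python3 -m creep '{"hand":[60,60,60,60,60],"delta_pos":[[0,0,0],[0,0,0],[0,0,0],[0,0,0],[0,0,0]],"turn":[-1,-1,-1,-1,-1]}'|head -3
python3 -m creep '{"hand":[60,60,60,60,60],"delta_pos":[[0,0,0],[0,0,0],[0,0,0],[0,0,0],[0,0,0]],"turn":[-1,-1,-1,-1,-1]}'|head -3
python3 -m creep '{"hand":[60,60,60,60,60],"delta_pos":[[0,0,0],[0,0,0],[0,0,0],[0,0,0],[0,0,0]],"turn":[-1,-1,-1,-1,-1]}'|head -3
python3 - <<'E'
from h import *
c=cam('wrist','w2'); s=env.get_state(); print(s['joint_pos'],s['tcp_pos'],rot(s['orientation']).as_matrix()[:2,0])
print(env.pinpoint('wrist','carrier_grip'))
E
```

```text
clock: 3.73
tcp_pos: [0.5738, -0.3075, 0.2422]
orientation: [-0.0, 0.728, 0.686, -0.0]
[-6.15138757e-01  4.67208456e-01  2.73689524e-01  1.37732511e+00
 -6.97051994e-05  1.01111967e+00] [0.05543367 0.99846237]
clock: 4.2
tcp_pos: [0.5738, -0.3075, 0.2422]
orientation: [-0.0, 0.563, 0.827, -0.0]
clock: 4.62
tcp_pos: [0.5738, -0.3075, 0.2422]
orientation: [-0.0, 0.371, 0.929, -0.0]
clock: 5.03
tcp_pos: [0.5738, -0.3075, 0.2423]
orientation: [-0.0, 0.161, 0.987, -0.0]
clock: 5.45
tcp_pos: [0.5738, -0.3075, 0.2422]
orientation: [-0.0, -0.057, 0.998, 0.0]
clock: 5.87
tcp_pos: [0.5738, -0.3075, 0.2422]
orientation: [-0.0, -0.271, 0.962, -0.0]
clock: 6.28
tcp_pos: [0.5738, -0.3075, 0.2422]
orientation: [-0.0, -0.473, 0.881, -0.0]
clock: 6.7
tcp_pos: [0.5738, -0.3075, 0.2422]
orientation: [-0.0, -0.653, 0.758, 0.0]
[-6.15114513e-01  4.67212198e-01  2.73634573e-01  1.37732602e+00
 -7.36109920e-05 -2.04126541e+00] [ 0.57377186 -0.30747551  0.24221663] [-0.14414156 -0.98955708]
[{'location': [97.9, 278.4], 'score': 0.95}, {'location': [172.2, 319.1], 'score': 0.67}]
```

View pics/w1.png

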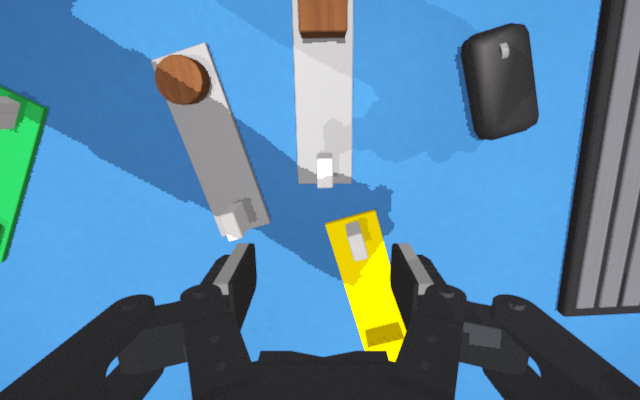

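View pics/w2.png

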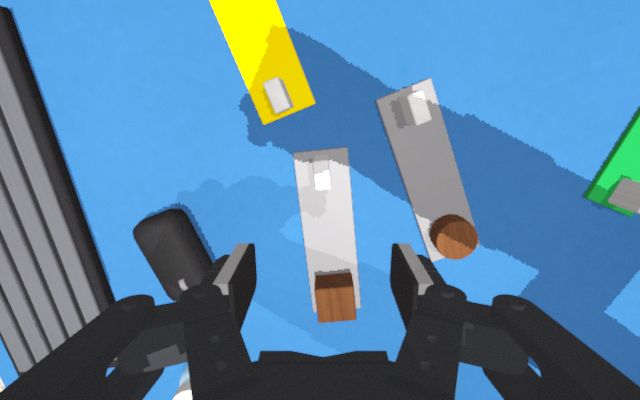

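Run:
```python
from h import *
np.set_printoptions(precision=4,suppress=True)
c=cam('wrist')
im=cv2.cvtColor(c['pixels'],cv2.COLOR_RGB2BGR)
cv2.imwrite('pics/w2z.png',cv2.resize(im[135:330,270:380],None,fx=3,fy=3,interpolation=cv2.INTER_CUBIC))
print(c['origin'],rot(c['orientation']).as_matrix()[:,2])
for n,r,k,z in [('tabtop',181,322.5,.048),('tabtop?',175,322,.048),('tail L',152,293,.008),('tail R',148,348,.008),('nose L',314,312,.008),('nose R',308,361,.008)]:
    print(n,px2w(c,r,k,z),px2w(c,r,k))
```

```text
[ 0.5625 -0.3747  0.3732] [ 0.0409  0.269  -0.9623]
tabtop [ 0.5742 -0.3001  0.048 ] [ 0.5743 -0.2999  0.0471]
tabtop? [ 0.5738 -0.3061  0.048 ] [ 0.5738 -0.306   0.0475]
tail L [ 0.6022 -0.3274  0.008 ] [ 0.603  -0.3265  0.0006]
tail R [ 0.543  -0.3227  0.008 ] [ 0.5426 -0.3214 -0.0006]
nose L [ 0.6143 -0.1257  0.008 ] [ 0.6156 -0.1196 -0.0009]
nose R [ 0.5532 -0.1249  0.008 ] [ 0.553  -0.1196  0.0002]
```

View pics/w2z.png

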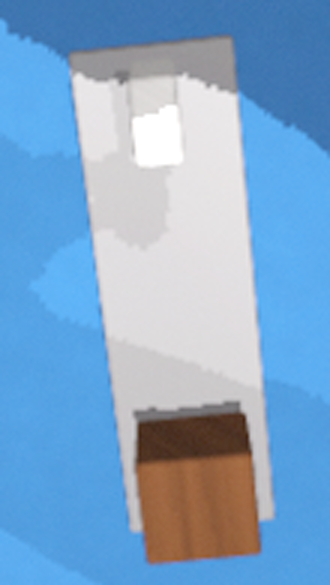

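```bash
python3 -m creep '{"hand":[60,60,60,60,60],"delta_pos":[[0,0,0],[0,0,0.033],[0,0,0.033],[0,0,0.033],[0,0,0.033]],"turn":[-0.6,-0.55,0,0,0]}'
python3 -m creep '{"hand":[60,60,60,60,60],"delta_pos":[[0,0,0.033],[0,0,0.033],[0,0,0.033],[0,0,0.033],[0,0,0]],"turn":[0,0,0,0,0]}'
python3 -m creep '{"hand":[5,5,5,5,5],"delta_pos":[[0,0,0],[0,0,0],[0,0,0],[0,0,0],[0,0,0]],"turn":[0,0,0,0,0]}' 40
python3 - <<'E'
from h import *
cam('wrist','w3'); s=env.get_state(); print(s['tcp_pos'],s['wrist_force'],rot(s['orientation']).as_matrix()[:2,0])
E
```

```text
clock: 7.27
tcp_pos: [0.5739, -0.3075, 0.1359]
orientation: [0.0, -0.688, 0.726, -0.0]
wrist_force: [-0.5, -0.2, -1.1]
finger_gap: 0.0603
clock: 7.68
tcp_pos: [0.5703, -0.3051, 0.0253]
orientation: [-0.001, -0.688, 0.726, 0.005]
wrist_force: [-1.1, 0.4, -0.5]
finger_gap: 0.06
clock: 8.1
tcp_pos: [0.5754, -0.3086, 0.0336]
orientation: [0.0, -0.689, 0.725, -0.002]
wrist_force: [1.0, -0.4, 5.6]
finger_gap: 0.0151
[ 0.57545982 -0.30859645  0.03364069] [ 0.98305654 -0.19526208  6.8033032 ] [-0.05066164 -0.99871255]
```

```bash
python3 -m creep '{"hand":[5,5,5,5,5],"delta_pos":[[0,0,0],[0,0,-0.015],[0,0,-0.02],[0,0,-0.02],[0,0,-0.02]],"turn":[0,0,0,0,0]}' 80
python3 - <<'E'
from h import *
cam('wrist','w4');cam('scene','s4'); s=env.get_state(); print(s['tcp_pos'],s['wrist_force'],rot(s['orientation']).as_matrix()[:2,0])
E
```

```text
clock: 8.57
tcp_pos: [0.5732, -0.3072, 0.0921]
orientation: [-0.0, -0.689, 0.725, 0.001]
wrist_force: [0.1, -0.7, -2.6]
finger_gap: 0.0147
[ 0.57530598 -0.30855988  0.09468494] [ 1.68797024 -0.58516241 -1.75434997] [-0.05054881 -0.99871709]
```

View pics/w4.png

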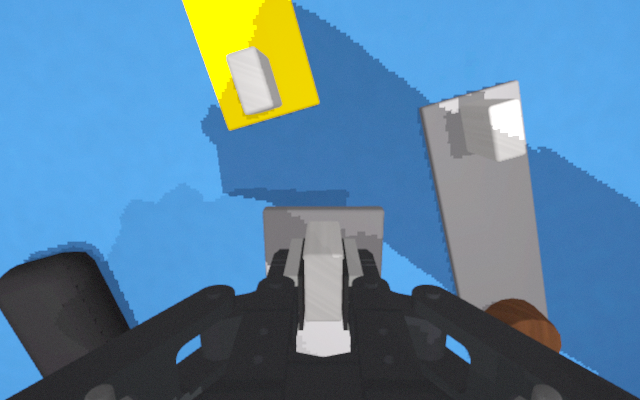

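View pics/s4.png

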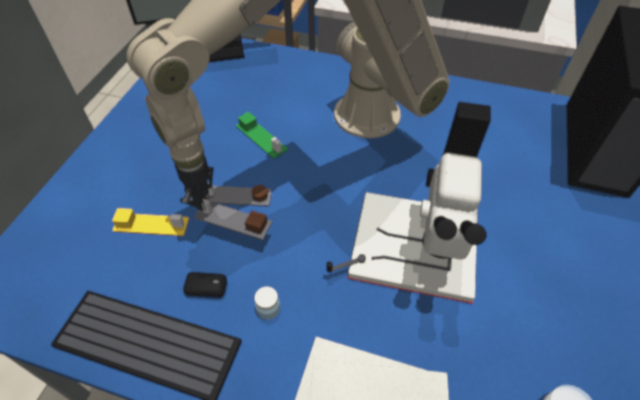

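The tab is gripped centrally (wrist view near (290,323)) and the carrier is lifted clear of its neighbours. Next I carry it to the stage mouth.

```bash
python3 -m creep '{"hand":[5,5,5,5,5],"delta_pos":[[-0.01,0.002,0],[-0.025,0.006,0],[-0.035,0.008,0],[-0.035,0.008,0],[-0.035,0.008,0]],"turn":[0,0,0,0,0]}'
python3 -m creep '{"hand":[5,5,5,5,5],"delta_pos":[[-0.035,0.008,0],[-0.035,0.008,0],[-0.035,0.008,0],[-0.033,0.008,0],[-0.025,0.006,0]],"turn":[0,0,0,0,0]}'
python3 -m creep '{"hand":[5,5,5,5,5],"delta_pos":[[-0.008,0.002,0],[0,0,0],[0,0,0],[0,0,0],[0,0,0]],"turn":[-0.3,-0.5,-0.5,-0.12,0]}'
python3 - <<'E'
from h import *
cam('top','t5');cam('scene','s5'); s=env.get_state(); print(s['tcp_pos'],s['wrist_force'],rot(s['orientation']).as_matrix()[:2])
E
```

```text
clock: 9.08
tcp_pos: [0.552, -0.1923, 0.0893]
orientation: [-0.001, -0.689, 0.725, 0.002]
wrist_force: [-1.0, -0.1, -1.8]
finger_gap: 0.0147
clock: 9.5
tcp_pos: [0.5275, -0.0596, 0.0895]
orientation: [-0.001, -0.69, 0.724, 0.002]
wrist_force: [0.1, 0.2, -2.5]
finger_gap: 0.0145
clock: 9.92
tcp_pos: [0.5281, -0.056, 0.0903]
orientation: [0.0, 0.733, -0.681, -0.001]
wrist_force: [0.3, 0.6, -2.4]
finger_gap: 0.0144
[ 0.52841535 -0.05629163  0.09057404] [-0.24248996 -0.28330468 -2.23432726] [[ 7.22550974e-02 -9.97385756e-01 -9.24916634e-04]
 [-9.97386179e-01 -7.22551623e-02  3.68936688e-05]]
```

View pics/t5.png

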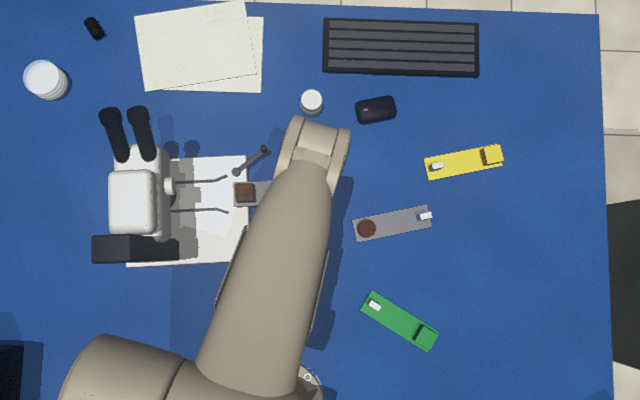

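View pics/s5.png

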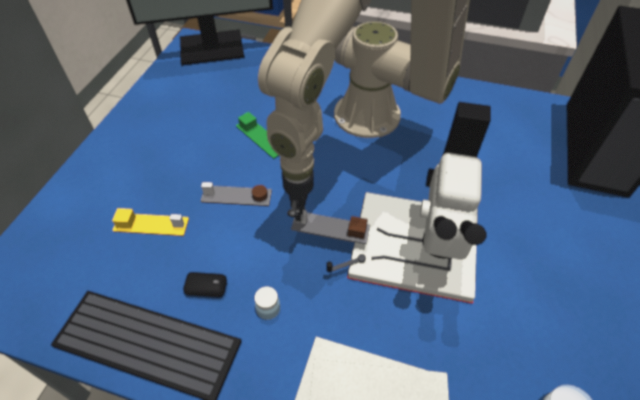

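```bash
python3 -m creep '{"hand":[5,5,5,5,5],"delta_pos":[[0,0,0.01],[0,0,0.01],[0,0,0.009],[0,0,0],[0,0,0]],"turn":[-0.07,0,0,0,0]}'
python3 - <<'E'
from h import *
np.set_printoptions(precision=4,suppress=True)
c=cam('top');s=cam('scene'); st=env.get_state(); print(st['tcp_pos'],st['wrist_force'],rot(st['orientation']).as_matrix()[:2,0])
b=cv2.cvtColor(c['pixels'],cv2.COLOR_RGB2BGR)
cv2.imwrite('pics/t6.png',cv2.resize(b[150:250,160:290],None,fx=6,fy=6,interpolation=cv2.INTER_CUBIC))
b=cv2.cvtColor(s['pixels'],cv2.COLOR_RGB2BGR)
cv2.imwrite('pics/s6.png',cv2.resize(b[180:300,280:480],None,fx=4,fy=4,interpolation=cv2.INTER_CUBIC))
E
```

```text
clock: 10.43
tcp_pos: [0.5279, -0.056, 0.0668]
orientation: [0.001, 0.735, -0.679, -0.001]
wrist_force: [0.1, -0.1, -2.0]
finger_gap: 0.015
[ 0.5288 -0.0561  0.0678] [ 0.9956  0.4509 -2.8119] [ 0.0794 -0.9968]
```

View pics/t6.png

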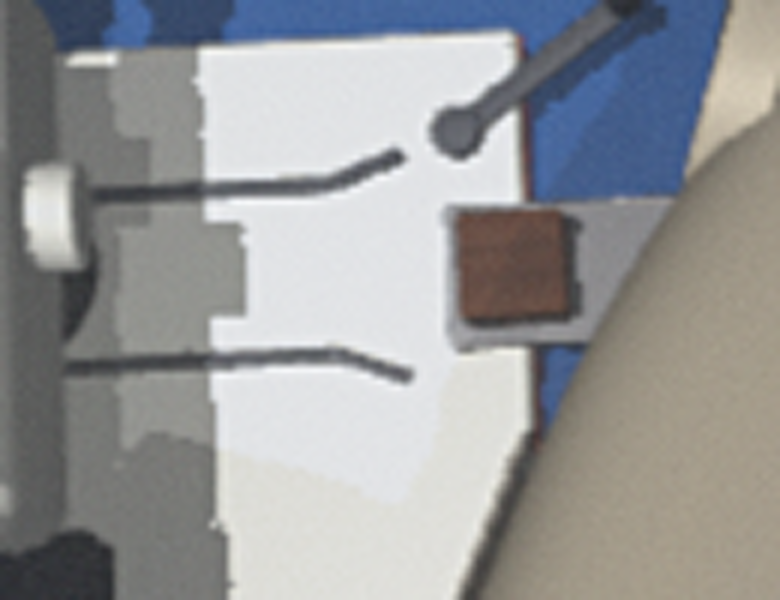

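View pics/s6.png

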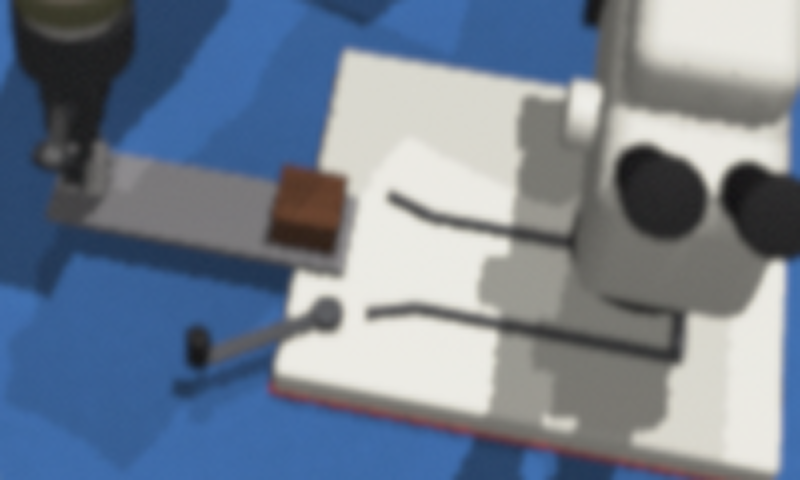

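```bash
cat > f6.py <<'E'
from h import *
from scipy.optimize import least_squares
np.set_printoptions(precision=2,suppress=True)
c=cam('top')
f=lambda u,v:((v+.5)/6-.5+150,(u+.5)/6-.5+160)
W=lambda u,v,z:px2w(c,*f(u,v),z)[:2]
obs=[((520,33),(.1,-.21,.03),'xy'),((100,195),(.036,0,.038),'x'),((215,190),(.036,0,.038),'x'),((325,185),(.036,-.13,.038),'xy'),((403,155),(.0,-.16,.038),'y'),((410,377),(0,-.16,.038),'y'),
((70,368),(-.036,0,.038),'x'),((210,361),(-.036,0,.038),'x'),((340,354),(-.036,-.13,.038),'xy'),((457,132),(.055,-.184,.044),'xy')]
def loc(p,w):
    w=w-p[:2];cs,sn=np.cos(p[2]),np.sin(p[2])
    return np.array([cs*w[0]+sn*w[1],-sn*w[0]+cs*w[1]])
def res(p):
    o=[]
    for (u,v),q,k in obs:
        l=loc(p,W(u,v,q[2]))-q[:2]
        if 'x' in k:o.append(l[0])
        if 'y' in k:o.append(l[1])
    return np.array(o)
s=least_squares(res,[.5,.3,0.08]).x; print(s[:2]*1000,np.degrees(s[2])); print(res(s)*1000)
for n,u,v,z in [('NR',447,207,.042),('NL',450,347,.042),('b',458,210,.076),('b',565,210,.076),('b',572,320,.076),('b',460,320,.076),('edge',660,200,.042),('edge',560,345,.042),('edge',600,203,.042)]:
    print(n,loc(s,W(u,v,z))*1000)
st=env.get_state(); print('tcp in scope',loc(s,st['tcp_pos'][:2])*1000)
E
python3 f6.py
```

```text
[504.28 301.38] 4.181631011216813
[-0.94 -0.62  0.12  0.07  0.11  2.64 -0.37 -0.22 -0.1   0.12  0.53 -1.45
  0.1   0.02]
NR [  23.86 -178.5 ]
NL [ -35.09 -177.73]
b [  17.21 -186.78]
b [  15.24 -230.21]
b [ -29.97 -231.32]
b [ -27.87 -186.04]
edge [  22.78 -267.58]
edge [ -36.39 -223.44]
edge [  22.65 -242.43]
tcp in scope [  -1.39 -358.43]
```

```bash
cat > f7.py <<'E'
from h import *
from scipy.optimize import least_squares
np.set_printoptions(precision=2,suppress=True)
c=cam('scene')
f=lambda u,v:((v+.5)/4-.5+180,(u+.5)/4-.5+280)
W=lambda u,v,z:px2w(c,*f(u,v),z)[:2]
obs=[((347,50),(-.17,-.21,.03),'xy'),((272,378),(.1,-.21,.03),'xy'),((418,307),(.036,-.13,.038),'xy'),((500,323),(.036,0,.038),'x'),((600,343),(.036,0,.038),'x'),((368,315),(.0,-.16,.038),'y'),((390,195),(0,-.16,.038),'y'),
((432,215),(-.036,-.13,.038),'xy'),((500,229),(-.036,0,.038),'x'),((560,239),(-.036,0,.038),'x'),((327,310),(.055,-.184,.044),'xy')]
def loc(p,w):
    w=w-p[:2];cs,sn=np.cos(p[2]),np.sin(p[2])
    return np.array([cs*w[0]+sn*w[1],-sn*w[0]+cs*w[1]])
def res(p):
    o=[]
    for (u,v),q,k in obs:
        l=loc(p,W(u,v,q[2]))-q[:2]
        if 'x' in k:o.append(l[0])
        if 'y' in k:o.append(l[1])
    return np.array(o)
s=least_squares(res,[.5,.3,0.08]).x; print(s[:2]*1000,np.degrees(s[2])); print(res(s)*1000)
for n,u,v,z in [('NR',341,270,.042),('TR',50,213,.042),('NL',355,200,.042),('TL',105,145,.042),('bl NR',336,220,.076),('bl NL',347,176,.076),('bl TL',287,166,.076),('bl TR',273,208,.076)]:
    print(n,loc(s,W(u,v,z))*1000)
E
python3 f7.py
python3 - <<'E'
from h import *
s=cam('scene')
b=cv2.cvtColor(s['pixels'],cv2.COLOR_RGB2BGR)
cv2.imwrite('pics/s7.png',cv2.resize(b[210:258,290:395],None,fx=7.5,fy=7.5,interpolation=cv2.INTER_CUBIC))
c=cam('wrist','w7')
E
```

```text
[510.53 304.81] 4.298836091563179
[ 0.08  1.21  2.54 -0.63 -0.42  0.53 -0.42 -0.06  0.55  0.08 -0.78 -0.58
  0.22 -0.75 -0.41 -1.16]
NR [  21.74 -181.62]
TR [  21.15 -375.66]
NL [ -34.43 -181.76]
TL [ -41.11 -353.82]
bl NR [   7.53 -189.8 ]
bl NL [ -27.89 -188.67]
bl TL [ -27.01 -227.81]
bl TR [   7.47 -230.42]
```

View pics/s7.png

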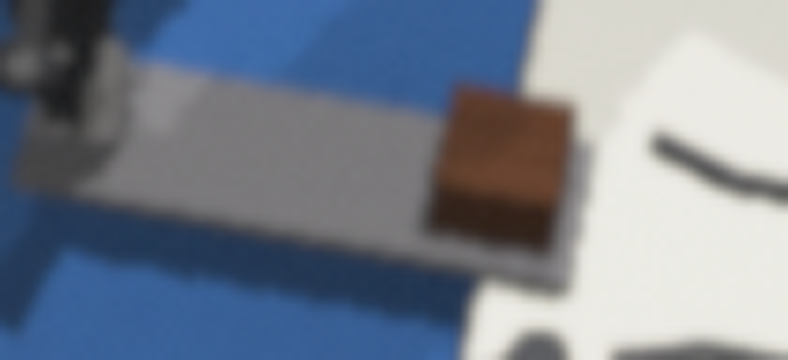

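View pics/w7.png

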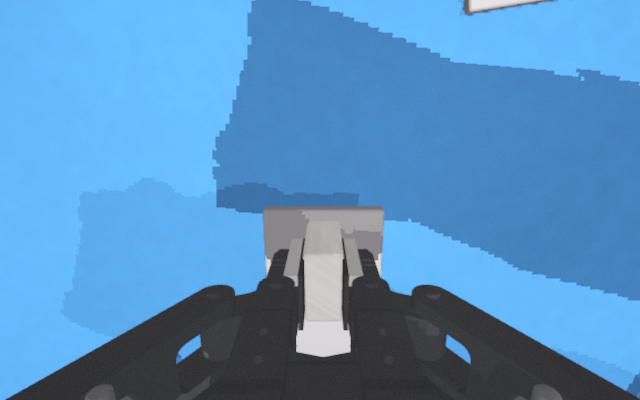

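```bash
python3 -m creep '{"hand":[5,5,5,5,5],"delta_pos":[[0,-0.0075,0],[0,0,0.003],[0,0,0],[0,0,0],[0,0,0]],"turn":[0,0,0,0,0]}'
python3 - <<'E'
from h import *
np.set_printoptions(precision=4,suppress=True)
c=cam('top');s=cam('scene'); st=env.get_state(); print(st['tcp_pos'],st['wrist_force'],rot(st['orientation']).as_matrix()[:2,0])
b=cv2.cvtColor(c['pixels'],cv2.COLOR_RGB2BGR)
cv2.imwrite('pics/t8.png',cv2.resize(b[150:250,160:290],None,fx=6,fy=6,interpolation=cv2.INTER_CUBIC))
b=cv2.cvtColor(s['pixels'],cv2.COLOR_RGB2BGR)
cv2.imwrite('pics/s8.png',cv2.resize(b[180:300,280:480],None,fx=4,fy=4,interpolation=cv2.INTER_CUBIC))
E
```

```text
clock: 11.15
tcp_pos: [0.5346, -0.0556, 0.0653]
orientation: [0.0, 0.735, -0.678, -0.0]
wrist_force: [-0.2, 0.1, -2.9]
finger_gap: 0.0144
[ 0.5347 -0.0556  0.0654] [-0.1423  0.2767 -2.7085] [ 0.0795 -0.9968]
```

View pics/t8.png

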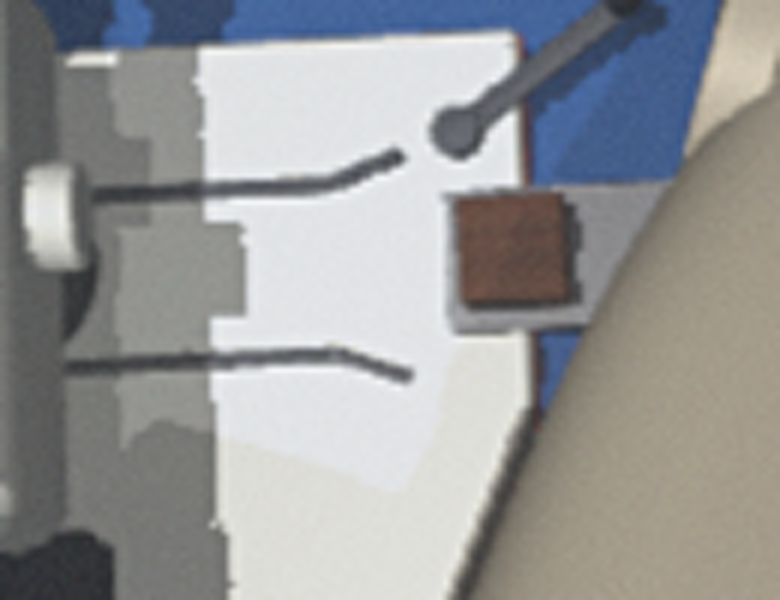

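View pics/s8.png

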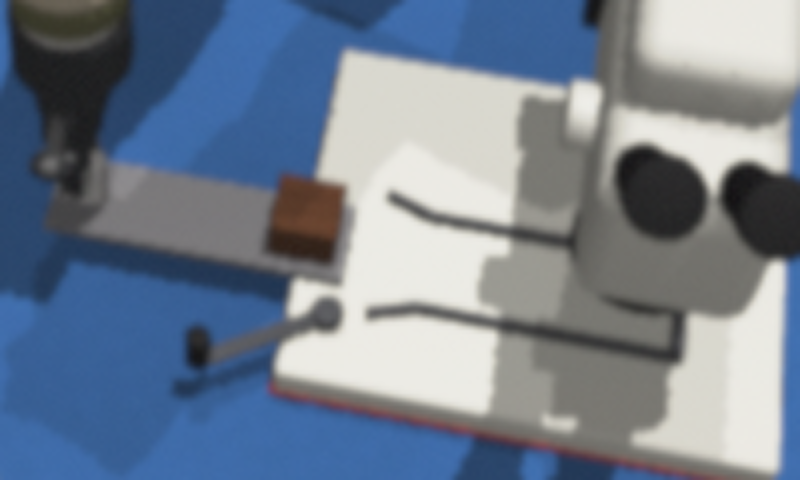

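```bash
python3 -m creep '{"hand":[5,5,5,5,5],"delta_pos":[[0,0,0.0025],[-0.008,0,0],[-0.012,0,0],[-0.015,0,0],[-0.015,0,0]],"turn":[0,0,0,0,0]}'
python3 -m creep '{"hand":[5,5,5,5,5],"delta_pos":[[-0.015,0,0],[-0.01,0,0],[-0.005,0,0],[0,0,0],[0,0,0]],"turn":[0,0,0,0,0]}'
python3 - <<'E'
from h import *
np.set_printoptions(precision=4,suppress=True)
c=cam('top');s=cam('scene'); st=env.get_state(); print(st['tcp_pos'],st['wrist_force'],rot(st['orientation']).as_matrix()[:2,0])
b=cv2.cvtColor(c['pixels'],cv2.COLOR_RGB2BGR)
cv2.imwrite('pics/t9.png',cv2.resize(b[150:250,160:290],None,fx=6,fy=6,interpolation=cv2.INTER_CUBIC))
b=cv2.cvtColor(s['pixels'],cv2.COLOR_RGB2BGR)
cv2.imwrite('pics/s9.png',cv2.resize(b[180:300,280:480],None,fx=4,fy=4,interpolation=cv2.INTER_CUBIC))
E
```

```text
clock: 11.67
tcp_pos: [0.5315, -0.0145, 0.0636]
orientation: [-0.0, 0.735, -0.678, 0.0]
wrist_force: [-0.2, -1.4, -1.7]
finger_gap: 0.0145
clock: 12.08
tcp_pos: [0.5296, 0.009, 0.0635]
orientation: [-0.0, 0.735, -0.678, -0.0]
wrist_force: [0.3, 1.6, -1.1]
finger_gap: 0.0146
[0.5297 0.0083 0.0634] [-0.2938  0.6933 -1.0273] [ 0.0796 -0.9968]
```

View pics/t9.png

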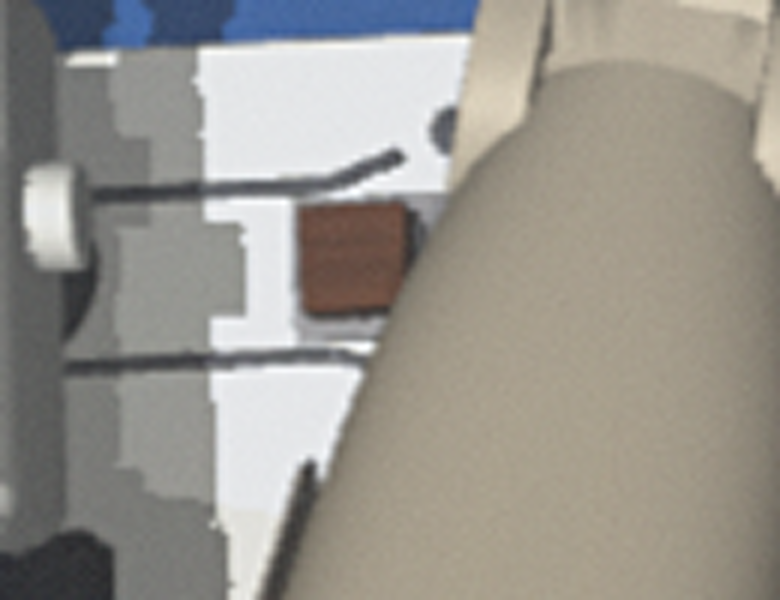

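View pics/s9.png

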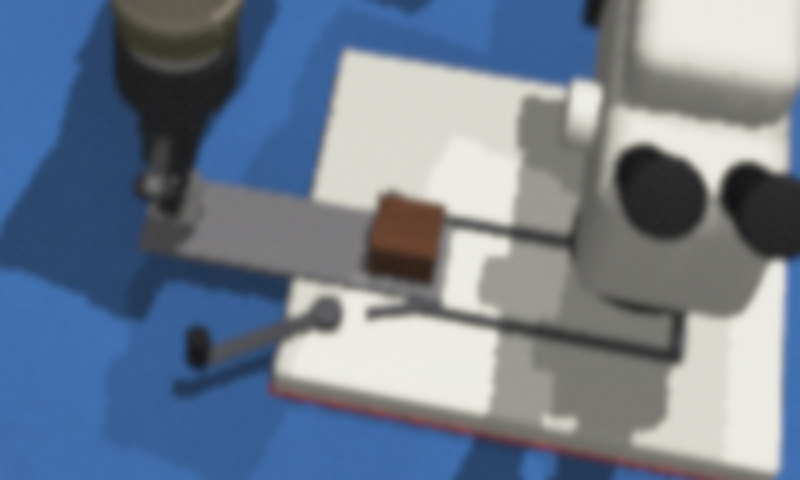

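```bash
python3 -m creep '{"hand":[5,5,5,5,5],"delta_pos":[[-0.01,0.0006,0],[-0.015,0,0],[-0.015,0,0],[-0.015,0,0],[-0.015,0,0]],"turn":[0,0,0,0,0]}'
python3 -m creep '{"hand":[5,5,5,5,5],"delta_pos":[[-0.015,0,0],[-0.015,0,0],[-0.015,0,0],[-0.015,0,0],[-0.01,0,0]],"turn":[0,0,0,0,0]}'
python3 -m creep '{"hand":[5,5,5,5,5],"delta_pos":[[-0.008,0,0],[-0.003,0,0],[0,0,0],[0,0,0],[0,0,0]],"turn":[0,0,0,0,0]}'
python3 - <<'E'
from h import *
np.set_printoptions(precision=4,suppress=True)
c=cam('top','t10');s=cam('scene'); st=env.get_state(); print(st['tcp_pos'],st['wrist_force'],rot(st['orientation']).as_matrix()[:2,0])
b=cv2.cvtColor(s['pixels'],cv2.COLOR_RGB2BGR)
cv2.imwrite('pics/s10.png',cv2.resize(b[140:300,280:480],None,fx=3.7,fy=3.7,interpolation=cv2.INTER_CUBIC))
E
```

```text
clock: 12.6
tcp_pos: [0.5249, 0.065, 0.0637]
orientation: [0.0, 0.735, -0.678, 0.0]
wrist_force: [0.0, -3.5, 1.7]
finger_gap: 0.0147
clock: 13.02
tcp_pos: [0.5203, 0.1212, 0.0637]
orientation: [-0.0, 0.735, -0.678, 0.0]
wrist_force: [0.8, -5.3, 4.1]
finger_gap: 0.0144
clock: 13.43
tcp_pos: [0.5198, 0.1295, 0.0637]
orientation: [-0.001, 0.735, -0.678, -0.001]
wrist_force: [0.3, 1.8, 5.1]
finger_gap: 0.0147
[0.5198 0.1294 0.0637] [0.1719 1.5593 4.602 ] [ 0.0799 -0.9968]
```

View pics/s10.png

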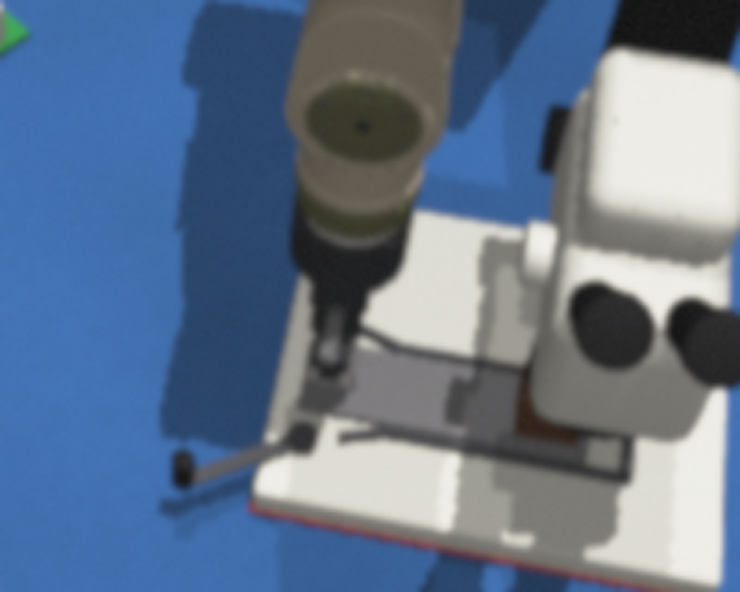

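View pics/t10.png

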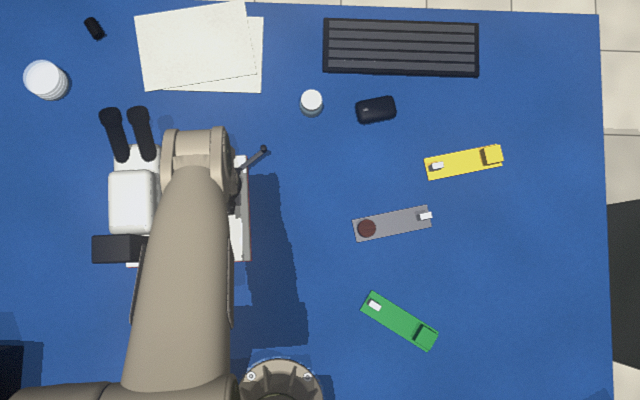

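```bash
python3 -m creep '{"hand":[5,5,5,5,5],"delta_pos":[[-0.006,0,0],[-0.006,0,0],[-0.006,0,0],[-0.003,0,0],[0,0,0]],"turn":[0,0,0,0,0]}'
python3 -m creep '{"hand":[5,5,5,5,5],"delta_pos":[[-0.002,0,0],[-0.002,0,0],[0,0,0],[0,0,0],[0,0,0]],"turn":[0,0,0,0,0]}'
```

```text
clock: 13.95
tcp_pos: [0.5186, 0.1452, 0.0637]
orientation: [-0.0, 0.735, -0.679, 0.0]
wrist_force: [1.1, -1.8, 4.8]
finger_gap: 0.0147
clock: 14.37
tcp_pos: [0.5184, 0.148, 0.0637]
orientation: [-0.0, 0.734, -0.679, 0.0]
wrist_force: [1.4, -4.2, 4.9]
finger_gap: 0.0146
```

```bash
python3 -m creep '{"hand":[5,5,5,5,5],"delta_pos":[[-0.002,0,0],[-0.002,0,0],[0,0,0],[0,0,0],[0,0,0]],"turn":[0,0,0,0,0]}'
python3 -m creep '{"hand":[5,5,5,5,5],"delta_pos":[[-0.002,0,0],[-0.002,0,0],[0,0,0],[0,0,0],[0,0,0]],"turn":[0,0,0,0,0]}'
```

```text
clock: 14.78
tcp_pos: [0.5181, 0.1511, 0.0637]
orientation: [-0.0, 0.734, -0.679, 0.0]
wrist_force: [0.2, -4.0, 5.5]
finger_gap: 0.0145
clock: 15.2
tcp_pos: [0.5181, 0.1518, 0.0637]
orientation: [0.002, 0.734, -0.679, 0.002]
wrist_force: [0.5, -13.7, 6.8]
finger_gap: 0.0148
```

```bash
python3 -m creep '{"hand":[5,5,5,5,5],"delta_pos":[[-0.001,0,0],[0,0,0],[0,0,0],[0,0,0],[0,0,0]],"turn":[0,0,0,0,0]}'
python3 - <<'E'
from h import *
s=cam('scene'); c=cam('wrist','w11')
b=cv2.cvtColor(s['pixels'],cv2.COLOR_RGB2BGR)
cv2.imwrite('pics/s11.png',cv2.resize(b[180:300,300:480],None,fx=4.4,fy=4.4,interpolation=cv2.INTER_CUBIC))
E
```

```text
clock: 15.62
tcp_pos: [0.5181, 0.1518, 0.0637]
orientation: [0.002, 0.734, -0.68, 0.003]
wrist_force: [1.5, -17.2, 6.7]
finger_gap: 0.0145
```

View pics/s11.png

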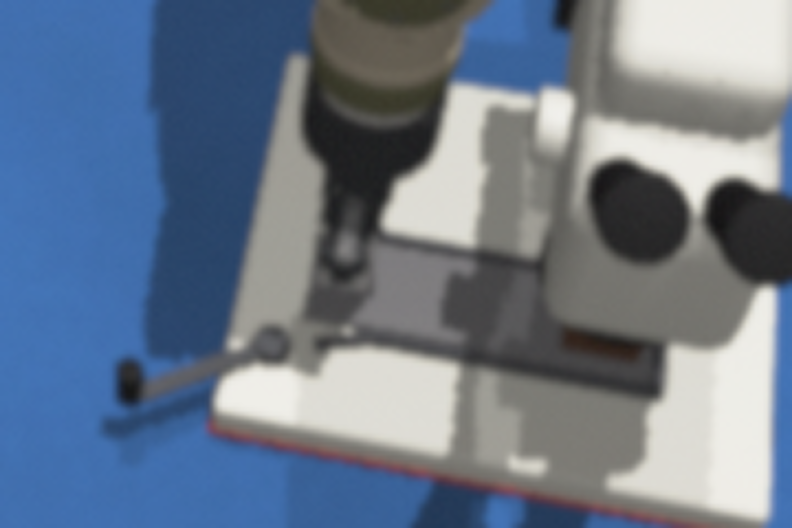

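View pics/w11.png

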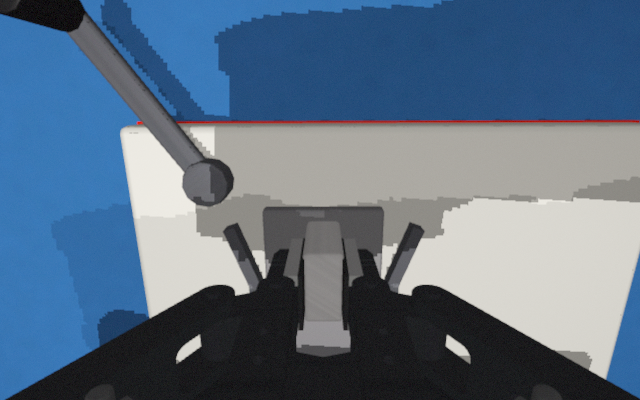

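The nose meets the stop: 17 N of reaction, and the scene view shows the carrier reaching the crossbar near (655,370). Next I ease off, open and lift.

```bash
python3 -m creep '{"hand":[5,40,40,40,40],"delta_pos":[[0.003,0,0],[0,0,0],[0,0,0],[0,0,0],[0,0,0]],"turn":[0,0,0,0,0]}'
python3 -m creep '{"hand":[40,40,40,40,40],"delta_pos":[[0,0,-0.01],[0,0,-0.025],[0,0,-0.035],[0,0,-0.035],[0,0,-0.035]],"turn":[0,0,0,0,0]}'
python3 - <<'E'
from h import *
np.set_printoptions(precision=4,suppress=True)
c=cam('wrist','w12'); st=env.get_state(); print(st['joint_pos'],st['tcp_pos'],rot(st['orientation']).as_matrix()[:2,0])
print(env.pinpoint('wrist','latch_knob'),env.pinpoint('wrist','latch_hinge'))
s=cam('scene')
b=cv2.cvtColor(s['pixels'],cv2.COLOR_RGB2BGR)
cv2.imwrite('pics/s12.png',cv2.resize(b[180:300,300:480],None,fx=4.4,fy=4.4,interpolation=cv2.INTER_CUBIC))
E
```

```text
clock: 16.13
tcp_pos: [0.517, 0.1537, 0.0629]
orientation: [0.0, 0.735, -0.678, -0.001]
wrist_force: [-0.3, 0.5, 0.9]
finger_gap: 0.0398
clock: 16.55
tcp_pos: [0.5171, 0.1536, 0.177]
orientation: [0.0, 0.735, -0.678, -0.0]
wrist_force: [0.3, 0.5, -0.2]
finger_gap: 0.04
[ 0.1399  0.2686 -0.1619  1.1319  0.0003 -1.5112] [0.5201 0.1541 0.1831] [ 0.0802 -0.9968]
[{'location': [37.7, 155.4], 'score': 0.7}] [{'location': [144.9, 256.0], 'score': 0.89}]
```

View pics/w12.png

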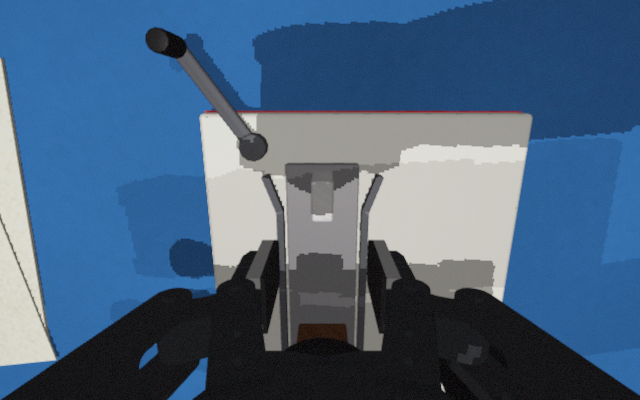

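View pics/s12.png

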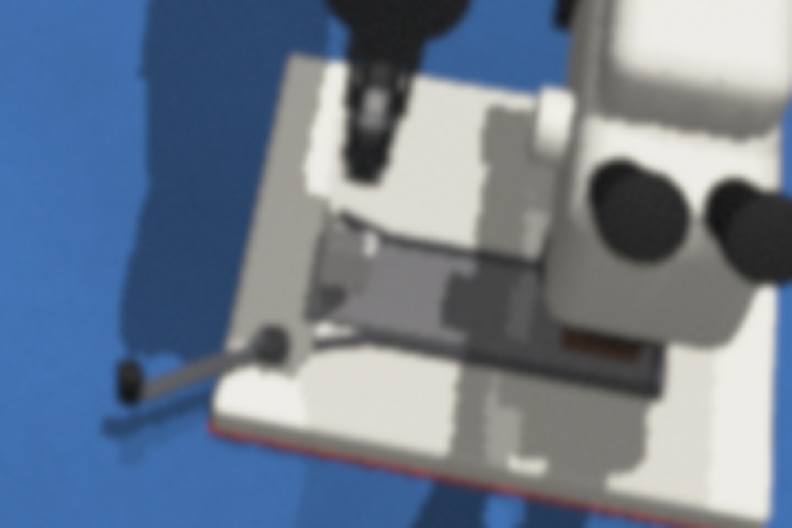

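Run:
```python
from h import *
np.set_printoptions(precision=4,suppress=True)
c=cam('wrist'); st=env.get_state()
b=cv2.cvtColor(c['pixels'],cv2.COLOR_RGB2BGR)
cv2.imwrite('pics/w13.png',cv2.resize(b[10:180,130:290],None,fx=3.5,fy=3.5,interpolation=cv2.INTER_CUBIC))
k=px2w(c,39,157,.07);h=px2w(c,147,254,.044)
t=px2w(c,164,322,.038)
print('knob',k,'hinge',h,'d',np.linalg.norm((k-h)[:2]),'tailmid',t, 'tcp',st['tcp_pos'])
d=(k-h)[:2]; print('dir',np.degrees(np.arctan2(d[1],d[0])),'scope theta', np.degrees(np.arctan2(d[1],d[0]))+180-4.4)
```

```text
knob [0.6327 0.056  0.07  ] hinge [0.5737 0.1244 0.044 ] d 0.09024293178463715 tailmid [0.52   0.1345 0.038 ] tcp [0.5174 0.1535 0.1755]
dir -49.202124441221336 scope theta 126.39787555877865
```

View pics/w13.png

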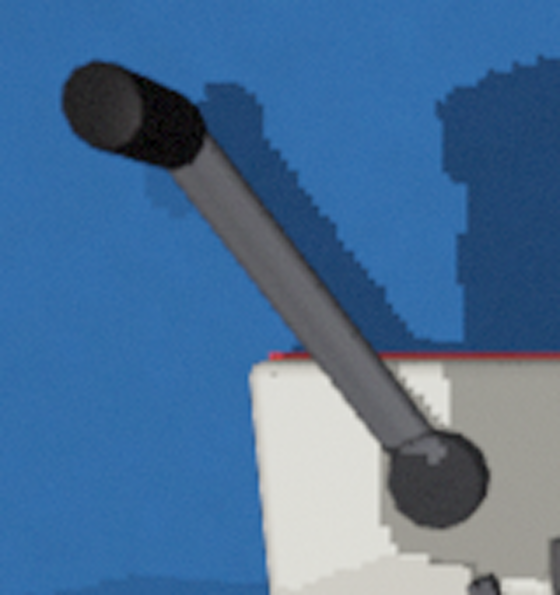

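```bash
python3 -m creep '{"hand":[40,40,40,40,40],"delta_pos":[[0.0266,-0.0268,0],[0.0266,-0.0268,0],[0.0266,-0.0268,0],[0.0266,-0.0268,0],[0.0266,-0.0268,0]],"turn":[0,0,0,0,0]}'|head -2
python3 -m creep '{"hand":[40,40,40,40,40],"delta_pos":[[0,0,0],[0,0,0],[0,0,0],[0,0,0],[0,0,0]],"turn":[-1,-1,-1,-1,-1]}'|head -2
python3 -m creep '{"hand":[40,40,40,40,40],"delta_pos":[[0,0,0.02],[0,0,0.02],[0,0,0.02],[0,0,0.01],[0,0,0]],"turn":[-1,-1,-0.24,0,0]}'
python3 - <<'E'
from h import *
np.set_printoptions(precision=4,suppress=True)
c=cam('wrist','w14'); st=env.get_state(); print(st['joint_pos'],st['tcp_pos'],rot(st['orientation']).as_matrix()[:2,0])
c=cam('scene','s14')
E
```

```text
clock: 17.22
tcp_pos: [0.6328, 0.055, 0.1735]
clock: 17.63
tcp_pos: [0.6318, 0.0557, 0.1732]
clock: 18.05
tcp_pos: [0.6304, 0.0559, 0.1157]
orientation: [0.001, 0.909, -0.417, -0.003]
wrist_force: [-0.7, -0.5, 0.4]
finger_gap: 0.0399
[-0.0383  0.4885 -0.0023  1.0844 -0.     -2.3197] [0.6314 0.0559 0.1173] [ 0.6523 -0.7579]
```

View pics/w14.png

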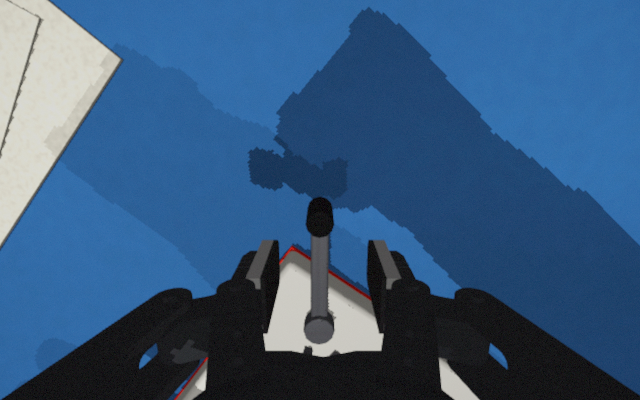

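View pics/s14.png

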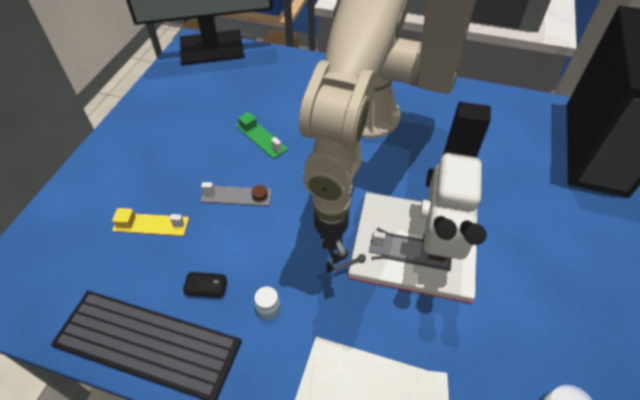

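```bash
python3 - <<'E'
from h import *
np.set_printoptions(precision=4,suppress=True)
c=cam('wrist'); st=env.get_state()
k=px2w(c,205,320,.07); X=rot(st['orientation']).as_matrix()[:,0];Y=rot(st['orientation']).as_matrix()[:,1]
d=k-st['tcp_pos']; print(k,d@X,d@Y, env.pinpoint('wrist','latch_knob'))
E
python3 -m creep '{"hand":[40,40,40,40,40],"delta_pos":[[0,0,0.015],[0,0,0.02],[0,0,0.02],[0,0,0.015],[0,0,0.003]],"turn":[0,0,0,0,0]}'
python3 -m creep '{"hand":[21,21,21,21,21],"delta_pos":[[0,0,0],[0,0,0],[0,0,0],[0,0,0],[0,0,0]],"turn":[0,0,0,0,0]}' 20
python3 - <<'E'
from h import *
c=cam('wrist','w15'); st=env.get_state(); print(st['tcp_pos'],st['wrist_force'])
E
```

```text
[0.6415 0.0475 0.07  ] 0.011736125959425745 -0.0010047694183955933 [{'location': [225.2, 322.0], 'score': 0.93}]
clock: 18.67
tcp_pos: [0.6321, 0.0557, 0.0598]
orientation: [0.0, 0.909, -0.417, -0.001]
wrist_force: [0.1, -0.0, 0.8]
finger_gap: 0.04
clock: 19.08
tcp_pos: [0.6336, 0.0557, 0.0621]
orientation: [-0.0, 0.909, -0.417, 0.001]
wrist_force: [-0.3, -0.9, 0.1]
finger_gap: 0.021
[0.63346605 0.05569022 0.06186458] [-0.94777998  0.4142033   0.46301643]
```

View pics/w15.png

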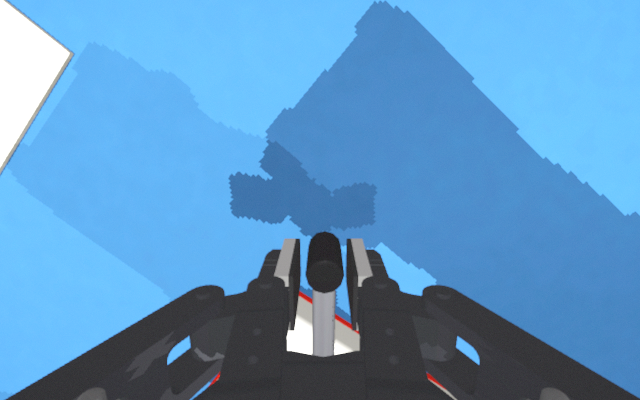

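```bash
python3 - <<'E'
from h import *
c=cam('wrist'); st=env.get_state(); M=rot(st['orientation']).as_matrix()
k=px2w(c,277,324,.07); d=k-st['tcp_pos']; print(k,d@M[:,0],d@M[:,1])
E
python3 -m creep '{"hand":[21,21,21,21,21],"delta_pos":[[-0.0003,0.005,0],[-0.0004,0.0098,0],[-0.0004,0.0098,0],[-0.0004,0.0098,0],[-0.0004,0.0098,0]],"turn":[0.5,1,1,1,1]}'
python3 - <<'E'
from h import *
c=cam('wrist','w16'); st=env.get_state(); h=np.array([.5737,.1244]); d=st['tcp_pos'][:2]-h
x=rot(st['orientation']).as_matrix()[:2,0]
print(np.hypot(*d),np.degrees(np.arctan2(d[1],d[0])),np.degrees(np.arctan2(x[1],x[0])),st['wrist_force'])
E
```

```text
[0.6327194 0.0558471 0.07     ] -0.0004717079873898512 0.0003646513880881087
clock: 19.6
tcp_pos: [0.6024, 0.0384, 0.0614]
orientation: [-0.0, 0.809, -0.588, 0.0]
wrist_force: [0.8, 1.9, 0.3]
finger_gap: 0.0211
0.09056316288216157 -72.57745980350319 -72.21970278692174 [-1.85955891  0.3886287  -0.08162362]
```

View pics/w16.png

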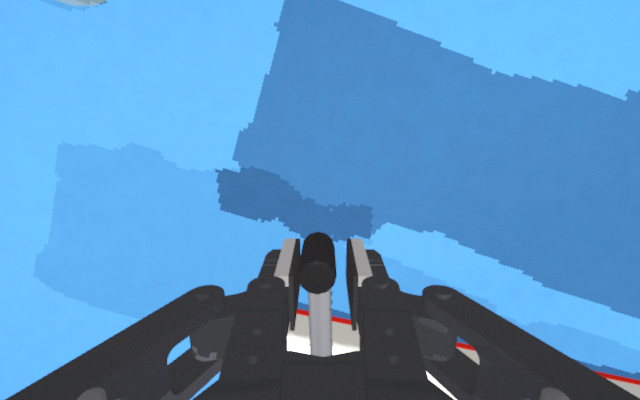

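```bash
python3 -m creep '{"hand":[21,21,21,21,21],"delta_pos":[[-0.0004,0.0098,0],[-0.0004,0.0098,0],[-0.0004,0.0098,0],[-0.0004,0.0098,0],[-0.0004,0.0098,0]],"turn":[1,1,1,1,1]}'
python3 -m creep '{"hand":[21,21,21,21,21],"delta_pos":[[-0.0004,0.0098,0],[-0.0004,0.0098,0],[-0.0004,0.0098,0],[-0.0004,0.0098,0],[-0.0004,0.0098,0]],"turn":[1,1,1,1,1]}'
python3 - <<'E'
from h import *
c=cam('wrist','w17'); st=env.get_state(); h=np.array([.5737,.1244]); d=st['tcp_pos'][:2]-h
x=rot(st['orientation']).as_matrix()[:2,0]
print(np.hypot(*d),np.degrees(np.arctan2(d[1],d[0])),np.degrees(np.arctan2(x[1],x[0])),st['wrist_force'])
E
```

```text
clock: 20.07
tcp_pos: [0.564, 0.0344, 0.0615]
orientation: [0.0, -0.663, 0.748, -0.0]
wrist_force: [0.4, -0.0, 0.2]
finger_gap: 0.0211
clock: 20.48
tcp_pos: [0.5272, 0.0471, 0.0615]
orientation: [0.0, -0.486, 0.874, -0.0]
wrist_force: [1.1, 0.5, 0.1]
finger_gap: 0.0212
0.09042507475262014 -122.23052086042556 -122.06711476470878 [-1.05159868  0.23820524  0.15419726]
```

View pics/w17.png

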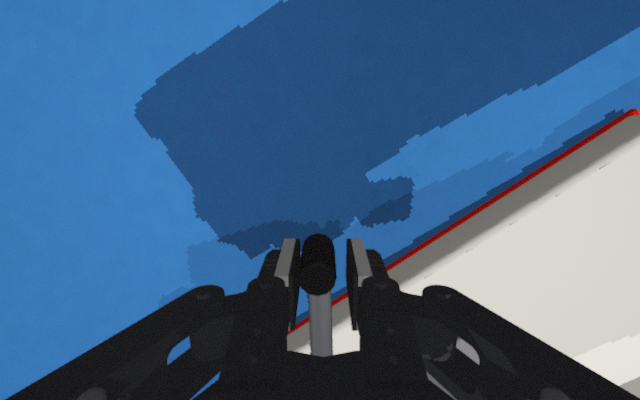

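```bash
python3 -m creep '{"hand":[21,21,21,21,21],"delta_pos":[[-0.0004,0.0098,0],[-0.0004,0.0098,0],[-0.0004,0.0098,0],[-0.0004,0.0098,0],[-0.0004,0.0098,0]],"turn":[1,1,1,1,1]}'
python3 -m creep '{"hand":[21,21,21,21,21],"delta_pos":[[-0.0004,0.0098,0],[-0.0004,0.0098,0],[-0.0004,0.0098,0],[-0.0004,0.0098,0],[-0.0002,0.005,0]],"turn":[1,1,1,1,0.5]}'
python3 -m creep '{"hand":[21,21,21,21,21],"delta_pos":[[0,0.003,0],[0,0.003,0],[0,0,0],[0,0,0],[0,0,0]],"turn":[0,0,0,0,0]}'
python3 - <<'E'
from h import *
c=cam('wrist','w18'); cam('scene','s18'); st=env.get_state(); h=np.array([.5737,.1244]); d=st['tcp_pos'][:2]-h
x=rot(st['orientation']).as_matrix()[:2,0]
print(np.hypot(*d),np.degrees(np.arctan2(d[1],d[0])),np.degrees(np.arctan2(x[1],x[0])),st['wrist_force'])
E
```

```text
clock: 20.95
tcp_pos: [0.4994, 0.0742, 0.0614]
orientation: [0.0, -0.286, 0.958, -0.0]
wrist_force: [0.2, -0.3, 0.1]
finger_gap: 0.0208
clock: 21.37
tcp_pos: [0.4859, 0.1073, 0.0614]
orientation: [0.0, -0.094, 0.996, -0.0]
wrist_force: [-1.4, -0.3, 0.3]
finger_gap: 0.021
clock: 21.78
tcp_pos: [0.485, 0.1114, 0.0611]
orientation: [0.0, -0.094, 0.996, -0.0]
wrist_force: [-0.3, -0.6, -0.1]
finger_gap: 0.0212
0.08976134958803075 -171.6448395075768 -169.22052063809176 [-0.47642682 -0.54335852  0.42348703]
```

View pics/w18.png

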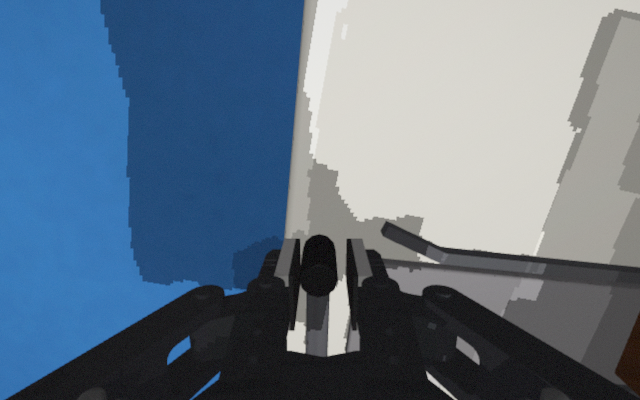

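```bash
python3 -m creep '{"hand":[21,21,21,21,21],"delta_pos":[[0,0.003,0],[0,0.003,0],[0,0.002,0],[0,0,0],[0,0,0]],"turn":[1,0.3,0,0,0]}'
python3 -m creep '{"hand":[21,21,21,21,21],"delta_pos":[[0,0.002,0],[0,0.002,0],[0,0,0],[0,0,0],[0,0,0]],"turn":[0,0,0,0,0]}'
```

```text
clock: 22.3
tcp_pos: [0.484, 0.1178, 0.0611]
orientation: [0.0, -0.038, 0.999, -0.0]
wrist_force: [-0.8, -0.3, -0.3]
finger_gap: 0.0206
clock: 22.72
tcp_pos: [0.4837, 0.1197, 0.061]
orientation: [-0.0, -0.037, 0.999, -0.002]
wrist_force: [-0.0, -5.9, 0.5]
finger_gap: 0.0208
```

```bash
python3 -m creep '{"hand":[21,21,21,21,21],"delta_pos":[[0,0.002,0],[0,0.001,0],[0,0,0],[0,0,0],[0,0,0]],"turn":[0,0,0,0,0]}'
python3 -m creep '{"hand":[21,21,40,40,40],"delta_pos":[[0,-0.003,0],[0,-0.003,0],[0,0,0],[0,0,0],[0,0,0]],"turn":[0,0,0,0,0]}'
python3 -m creep '{"hand":[40,40,40,40,40],"delta_pos":[[0,0,-0.01],[0,0,-0.025],[0,0,-0.035],[0,0,-0.035],[0,0,-0.035]],"turn":[0,0,0,0,0]}'
python3 - <<'E'
from h import *
c=cam('wrist','w19'); s=cam('scene','s19')
b=cv2.cvtColor(s['pixels'],cv2.COLOR_RGB2BGR)
cv2.imwrite('pics/s19z.png',cv2.resize(b[180:300,300:480],None,fx=4.4,fy=4.4,interpolation=cv2.INTER_CUBIC))
E
```

```text
clock: 23.13
tcp_pos: [0.4837, 0.12, 0.061]
orientation: [-0.0, -0.036, 0.999, -0.004]
wrist_force: [0.3, -12.3, 0.6]
finger_gap: 0.0214
clock: 23.55
tcp_pos: [0.4839, 0.119, 0.0611]
orientation: [0.0, -0.037, 0.999, 0.0]
wrist_force: [0.5, 0.4, 0.0]
finger_gap: 0.0403
clock: 23.97
tcp_pos: [0.4835, 0.119, 0.1748]
orientation: [-0.0, -0.037, 0.999, 0.0]
wrist_force: [0.4, 0.4, -0.9]
finger_gap: 0.0398
```

View pics/w19.png

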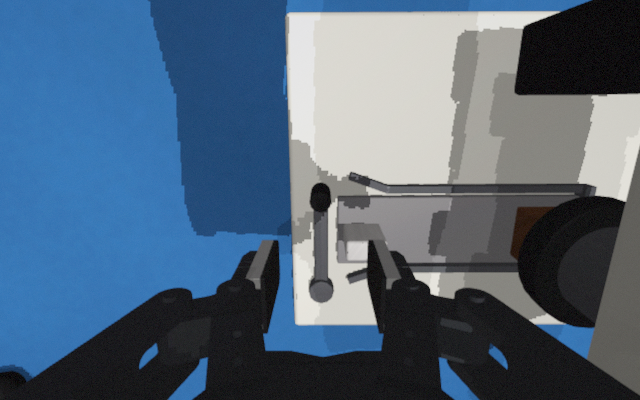

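View pics/s19z.png

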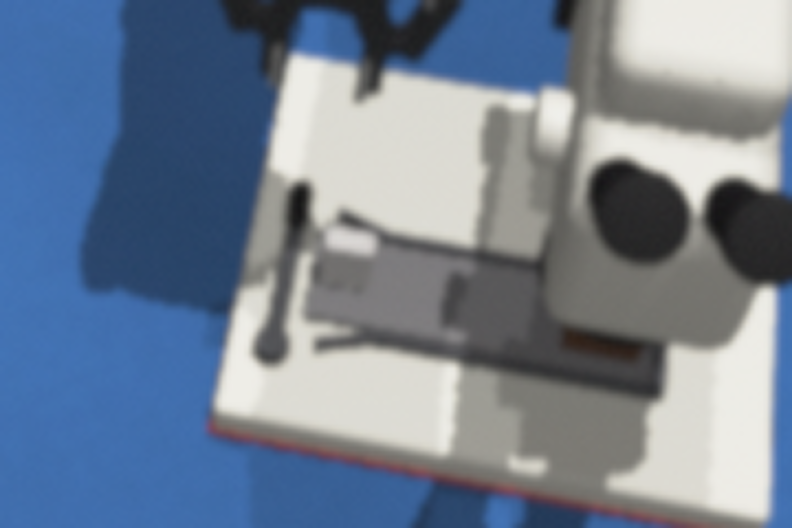

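The latch lies straight across, parallel to the carrier's tail, with a gap of about 8–9 mm (bar edge at column 328, tail at 338). The carrier still reaches the stop, and the gripper is clear.

Run:
```python
from h import *
st=env.get_state(); print(st['clock'],st['wrist_force'],st['qvel'])
cam('top','t20')
print(env.hand_in())
```

```text
24.0667 [ 0.6322604   0.95689514 -0.15026114] [-0.00244628  0.03714759 -0.07835653 -0.07250087 -0.00155761  0.00128528]
the job is handed in; nothing more can be done
None
```

View pics/t20.png

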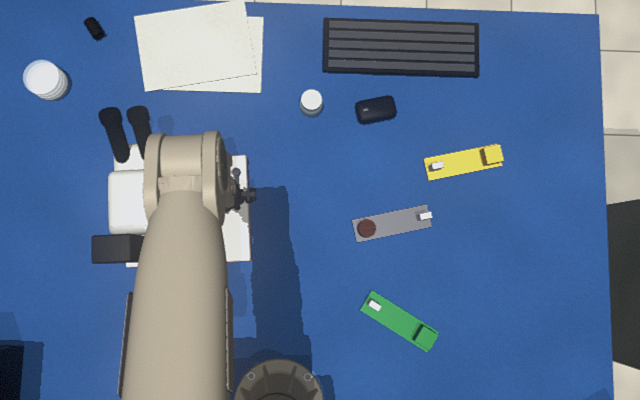

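The square-block carrier is in the channel with its nose against the stop, and the latch arm is swung fully across behind its tail. I handed the job in at about 24 s; the hand-in reports no verdict.

- **Carrier at the stop:** I slid it in along the stage until the push force rose to about 17 N. The final scene picture still shows it reaching the crossbar. No contact with the microscope head showed in the pictures or the force readings, though the head hides part of the block in them.
- **Latch:** I guided the knob round between loosely closed fingers until it met its stop at about 12 N. The final wrist picture shows the arm straight across, with a gap of about 8–9 mm to the tail; 8 mm is expected.
- **Other things:** In the last top view the disc carrier, jar, mouse and the green and yellow look-alikes are where they started. The gripper was open and clear of everything.
- **A disagreement on the way:** At the channel mouth the arm's own position put the carrier 1.4 mm off the channel's centre line, but the top and scene cameras put it at 5.6 and 8.3 mm. I corrected by 6 mm following the cameras, and it then went in with low forces.

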